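Tighten the recessed captive screw of a copier fuser unit

ROBOT

A 6-joint arm with a two-finger parallel gripper is mounted at the origin on the work surface. World frame = base frame: x ahead of the robot, y to its left, z up, the work surface at z = 0. Lengths are in mm, angles in rad, forces in N, time in s.
With the tool pointing down it reaches from about 350 to 875 mm from the base axis. Payload 4.2 kg.
Tool frame: the origin (TCP) lies midway between the tips of the shut fingers; the grasp point (between the pads) lies 19 mm behind it (arm.grasp_offset is the distance from the TCP to the grasp point, in mm); z points along the fingers, y is the direction in which the jaws open and shut (so a half turn about z gives the same grasp; the last joint's range is limited). The gripper opens to 85 mm and grips with 20 to 120 N. Pads are 22 mm wide; open, the fingers measure 114 mm over their backs; the gripper's body (76 mm by 85 mm) begins 54 mm behind the grasp point. The pads swing forward as they close: fully open they stand 13 mm farther back than shut.
Start: joints at [1.435, 0.385, 0.008, 0, -1.194, -0.259], TCP at [240.356, 576.912, 231.312] pointing down, gripper open.
Joint ranges: [-3.14, 3.14], [-1.21, 2.06], [-1.07, 1.41], [-3.16, 2.05], [-2.99, -0.16], [-3.1, 3.1]. Speed limits (rad/s): [2.79, 2.79, 3.14, 3.14, 3.14, 3.14].

INTERFACE

Orientations are given as a unit quaternion [x, y, z, w].
In Python, from bench import arm gives the robot as it stands.
- The arm moves only by the tool move_arm, never from a script. Its argument "moves" is a list of rows, each an object with "gripper": the gripper's target within -1 to 1 (fully open at 1, half-way at 0, shut at -1); "xyz": the shift along the tool's x, y, z in cm, a list of three; "angular": the turn, a rotation vector about the tool's x, y, z in rad, a list of three. In form: [{"gripper": gripper, "xyz": [dx, dy, dz], "angular": [wx, wy, wz]}, ...]. A call has 1 to 10 rows; each row is the pose to reach, as a shift and turn from the pose commanded when the call began, along the tool's axes at that moment; what a row does not reach only later rows make up. A row lasts 1/8 s, in which the tool goes at most 62.5 mm and 10.7 degrees, less where a joint would pass 70% of its speed; a pose out of reach is approached as far as the arm can. A call with a gripper value outside its range is refused whole. The fingers move at their own pace and stop on an object; the grip force is fixed at half the most. Time passes only in rows, so rows that repeat a pose let the fingers close. It gives the time, the measured TCP pose, the force and the opening at its end, in the units of the state.
- arm.read_state(): the state, without advancing time (a new reading comes with each control period).
- arm.get_image(name): name is "side" or "top" or "wrist"; returns (picture, depth): 400x640x3 uint8, blue, green, red; 400x640 float32, mm along the optical axis (not along the pixel's ray), 0 where there is no reading.
- arm.get_calibration(name): a dict with "camera_matrix" (3x3 intrinsics, pixels), "R" (3x3) and "t" (3): a world point X has camera coordinates R X + t. Camera axes: x right, y down, z forward; pixel columns grow to the right and rows downward; lengths in mm; the calibration is good to about 2 mm. The wrist camera is an equidistant fisheye: a pixel r from the principal point sees the ray r / f radians off the axis. A picture is of the moment at which its call begins: read the wrist's pose just before it. get_calibration takes no time and is no camera call; for the wrist camera it gives the pose at the moment of the call.
- arm.job_done(): hands the job in, once; it reports no verdict.
The state is a dict: "clock": time; "joints": joint angles; "joint_vel": joint speeds; "joint_efforts": joint torques, N m; "position": TCP position; "ee_rot": TCP orientation; "contact_force": force on the tool from outside, world axes, zero at the start; "wrist_torque": the same for the moment, N m; "gripper_width": finger opening in mm.
Only numpy, scipy, OpenCV 4.12 (cv2) and the standard library are available. Lean on these libraries where they do the work, as an engineer would, in place of code of your own. Each camera call takes 0.05 s, during which the arm holds its last target. There are 200 camera calls.

TASK

Take the green T-handle hex key out of the tool block and fit it into the screw hidden at the bottom of the green-ringed hole in the fuser unit: rest it lightly on the screw, never shoving hard, and turn it until it drops fully home. Then turn the screw clockwise with the key as far as it goes, and leave the key standing in the screw, let go. Leave everything else on the bench where it is.

Things in the scene. Friction and masses are not known exactly. Their poses are not given: they have to be found in the camera images.
- key_handle (a point): T-handle hex key, standing upright in the wooden tool block at the start, tip down, 138 mm tall. Green handle bar 22 mm thick (own x) x 80 mm long (own y) x 30 mm high; this point is the bar's centre, 123 mm above the tip. Own z points up along the shaft
- key_tip (a point): centre of the end face of the hex key's shaft, 123 mm straight below key_handle; axes as key_handle
- key: the same hex key, about 0.25 kg; origin at the tip, axes as key_handle. Steel hexagonal shaft 14 mm across flats (16.2 mm across corners, flats facing own +x and -x), its last 2 mm tapering to 11 mm across flats; just under the bar a black collar, 22 mm across
- block: wooden tool block, 60 (x) x 150 (y) x 60 mm high, fixed, origin centre of its underside; two round upright holes 18.5 mm across and 48 mm deep on its y axis, 45 mm either side of the middle: the hex key stands in one, the screwdriver in the other (which is which varies). In the hole the key's tip is 12 mm above the bench
- fuser: copier fuser unit, grey case 150 (x) x 260 (y, 284 with black end plates) x 85 mm high, fixed to the bench, turned about the vertical by up to 0.35 rad; origin centre of its underside. In its top is a round screw bore, ringed in green
- bore_mouth (a point): centre of the bore's mouth in the fuser unit's flat top, 85 mm above the bench; bore 28 mm across, upright; axes as the unit. In it, 35 mm down, is the top of a captive socket screw, 1.2 mm off the bore's axis in an unknown direction. Its hex socket, 12 mm deep: a countersink (19 to 14.6 mm across flats in 3 mm), then 9 mm straight, 14.6 mm across flats, at an unknown angle
- socket_floor (a point): point on the bore's axis level with the bottom of the hex socket, 47 mm below bore_mouth at rest. The screw rides on a spring and this point sinks with it: from about 3 N on, 1 mm for each 2 N more, solid at 6 mm. A key out of line with the hexagon stops with its tip 7 to 8 mm above this point; in line (within 6 degrees) the spring snaps the socket up over it. A key left in it stays at rest height
- screw (a joint): turn of the captive screw in rad, growing as it is tightened (clockwise seen from above); starts between 0 and 0.3; the hard stop at 0.9 means tight. It says nothing of how the hexagon lies. The screw needs about 0.1 N m to turn; forced at the stop with over 0.25 N m the key slips round in the socket
- driver_mid (a point): red-handled screwdriver standing in the tool block's other hole, 145 mm long; point on its axis 100 mm above its tip. Not part of the job
- cleaner_mid (a point): red cleaner bottle, 60 mm across, 160 mm tall; point 80 mm up. Not part of the job
- panel_mid (a point): loose copier control panel, 110 x 170 x 20 mm slab lying flat, white with a dark screen; its centre. Not part of the job
- gear_mid (a point): white toothed plastic gear ring, 60 mm across, 14 mm high, lying flat; its centre. Not part of the job
- tray_mid (a point): small blue open parts tray, 110 x 80 x 30 mm; its centre. Not part of the job
- toner_mid (a point): black toner cartridge with a yellow band, 55 x 220 x 52 mm, lying; its centre. Not part of the job
- wrench_mid (a point): steel wrench, 180 mm long, lying flat; its centre. Not part of the job
There are look-alikes about, which are no part of the job. Of the things shaped like the key, the steel one is meant.

How it is judged (in metres and radians):
On the way, in this order (a step that is already met when the one before it is completed fails the run):
1. the key is lifted clear of the tool block (height (world z) of key_tip above 0.07 m), for 0.1 s.
2. the key has dropped fully into the screw's socket, before the screw is tight (z of key_tip in the frame of socket_floor between -0.002 and 0.002 m and horizontal distance between key_tip and socket_floor below 0.004 m and value of joint screw below 0.75 rad), for 0.1 s.
3. the screw is turned clockwise to its stop with the key in it (z of key_tip in the frame of socket_floor between -0.002 and 0.002 m and horizontal distance between key_tip and socket_floor below 0.004 m and value of joint screw above 0.82 rad), for 0.1 s.
At the end, for the whole second after the job is handed in: the screw is at its stop (above 0.82 of 0.9 rad) and the key stands in its socket, fully home (tip within 2 mm above the socket's bottom and 4 mm of the bore's axis), within 0.17 rad of upright, at rest and let go (all of step 3 and angle between key_tip's own z axis and vertical below 0.17 rad and linear speed of key below 0.02 m/s and contact force between the fingers and key below 0.1 N); the robot touches nothing.
It fails at once if the key is forced against the fuser unit or its screw with more than 120 N (contact force between key and fuser above 120 N).
It fails at once if the screw is shoved down more than 4.5 mm, against about 12 N (z of socket_floor in the frame of fuser below 0.0335 m).
It fails at once if something else on the bench is moved more than 30 mm (distance of any of driver_mid, cleaner_mid, panel_mid, gear_mid, tray_mid, toner_mid, wrench_mid from where it was at the start of the episode above 0.03 m).
It also fails if it takes over 58 s, if anything falls off the work surface, if the arm or the gripper's body presses on something with over 40 N, if the wrist force passes 120 N, or if a joint passes its speed limit or range.

## Working session

There is one attempt and no reset: what is moved stays moved. The work goes in short steps, Python scripts to look and compute and a tool call to move; the robot and the scene stay as the last step left them, time stands still between calls to the robot, and variables do not carry over. Pictures are saved under pics/ and viewed, about 8 in all and at most 12, crops included, and the job is handed in when it is done.

Besides the shell and the picture viewer there is one more tool, called after "Emit:" as name(argument=value, ...) on one line, values as JSON. move_arm: Moves the arm, as the interface text tells. Its arguments: {"type":"object","properties":{"moves":{"type":"array","items":{"type":"object","properties":{"gripper":{"type":"number"},"xyz":{"type":"array","items":{"type":"number"}},"angular":{"type":"array","items":{"type":"number"}}}}}},"required":["moves"]}

```bash
ls; mkdir -p pics; python3 - <<'E'
from bench import arm
import cv2,numpy as np
print(arm.read_state())
for n in("top","side"):
    im,d=arm.get_image(n); cv2.imwrite(f"pics/{n}0.png",im); np.save(f"pics/{n}0.npy",d)
    print(n,arm.get_calibration(n))
E
```

```text
pics
{'clock': 0.0, 'joints': array([ 1.43459521e+00,  3.85578801e-01,  6.62011466e-03, -4.84088000e-04,
       -1.19400182e+00, -2.58580479e-01]), 'joint_vel': array([-0.00057513,  0.00030088,  0.0009152 , -0.00068806, -0.00029229,
       -0.00220619]), 'joint_efforts': array([ 5.79443804e-04, -3.92290199e+01,  1.88399005e+01,  4.18610618e+00,
       -4.66976126e-03, -5.39028491e-06]), 'position': array([240.15208295, 576.38691356, 230.20813508]), 'ee_rot': array([ 9.80563494e-01, -1.96198912e-01, -1.58375237e-04,  1.09382417e-03]), 'contact_force': array([-0.14869991,  0.02018009, -0.25867391]), 'wrist_torque': array([-0.00423317, -0.04273799,  0.00182326]), 'gripper_width': 85.40521767850731}
top {'camera_matrix': array([[396.5276652 ,   0.        , 321.62861474],
       [  0.        , 396.5276652 , 202.28836728],
       [  0.        ,   0.        ,   1.        ]]), 'R': array([[-0.0530075 , -0.99858145, -0.0050296 ],
       [-0.97751559,  0.05291734, -0.20411522],
       [ 0.20409183, -0.00590313, -0.97893395]]), 't': array([   2.32486928,  596.6127985 , 1281.99332776])}
side {'camera_matrix': array([[442.41657464,   0.        , 320.35791808],
       [  0.        , 442.41657464, 203.74098211],
       [  0.        ,   0.        ,   1.        ]]), 'R': array([[ 0.67150356, -0.74081405, -0.0166586 ],
       [-0.38801787, -0.33238457, -0.85962936],
       [ 0.63128844,  0.58370801, -0.51064651]]), 't': array([-406.80426208,  314.65875208, 1162.45086038])}
```

View pics/top0.png

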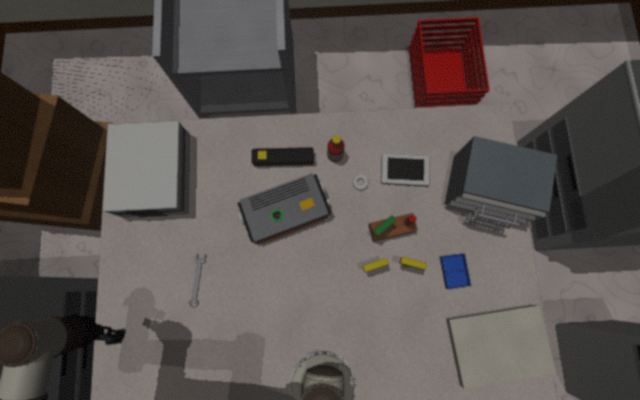

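View pics/side0.png

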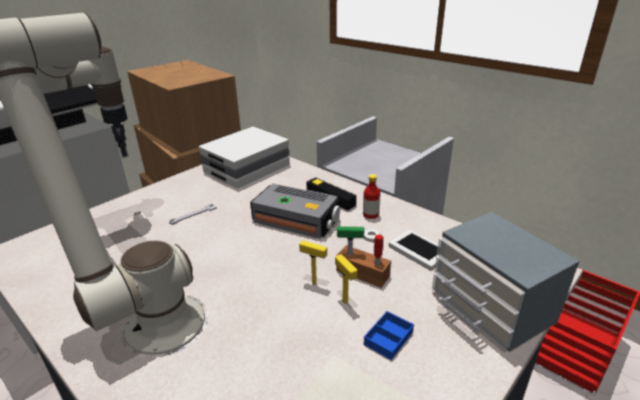

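The key's green bar is at about (384,226) in top, with the bore ring at (277,215). Two yellow look-alikes stand at (375,266) and (413,264). Next I'll enlarge and measure.

```bash
cat > h.py <<'E'
import numpy as np,cv2
from bench import arm
def ray(n,u,v,C=None):
    C=C or arm.get_calibration(n);K=C["camera_matrix"]
    x,y=(u-K[0,2])/K[0,0],(v-K[1,2])/K[1,1]
    if n=="wrist":
        r=np.hypot(x,y); d=np.array([x/r*np.sin(r),y/r*np.sin(r),np.cos(r)]) if r>1e-9 else np.array([0,0,1.])
    else: d=np.array([x,y,1.])
    return -C["R"].T@C["t"], C["R"].T@d
def atz(n,u,v,z,C=None):
    o,d=ray(n,u,v,C); return o+d*(z-o[2])/d[2]
def blob(im,lo,hi):
    m=cv2.inRange(cv2.cvtColor(im,cv2.COLOR_BGR2HSV),lo,hi)
    n,l,s,c=cv2.connectedComponentsWithStats(m)
    return m,[(s[i][4],c[i].round(1),cv2.minAreaRect(np.argwhere(l==i)[:,::-1].astype(np.float32)),l==i) for i in range(1,n) if s[i][4]>15]
E
python3 - <<'E'
from h import *
im=cv2.imread("pics/top0.png");d=np.load("pics/top0.npy")
for a,c,r,m in blob(im,(45,90,40),(85,255,255))[1]:
    print("green",a,c,r,np.median(d[m]))
    for z in(85,135,150): print(z,atz("top",*c,z).round(1))
for a,c,r,m in blob(im,(22,120,60),(35,255,255))[1]: print("yellow",a,c,r,atz("top",*c,130).round())
cr=im[160:290,230:460]
cv2.imwrite("pics/c.png",cv2.resize(cr,None,fx=3.4,fy=3.4,interpolation=2))
E
```

```text
green 79 [276.6 214.8] ((277.0, 215.0), (12.0, 12.0), 90.0) 1310.8629
85 [556.8 121.5  85. ]
135 [547.7 116.  135. ]
150 [545.  114.3 150. ]
green 157 [383.9 225.8] ((384.2203674316406, 225.5470733642578), (6.75453519821167, 24.696273803710938), 50.71058654785156) 1237.2021
85 [ 501.2 -229.5   85. ]
135 [ 494.2 -221.5  135. ]
150 [ 492.1 -219.1  150. ]
yellow 54 [336.1 139.5] ((336.5, 139.5), (7.0, 7.0), 90.0) [792. -88. 130.]
yellow 94 [261.6 154.6] ((261.5, 154.5), (9.0, 9.0), 90.0) [753. 160. 130.]
yellow 90 [306.3 203.5] ((306.4000244140625, 203.30003356933594), (8.049844741821289, 12.074766159057617), 63.43495178222656) [580.  20. 130.]
yellow 182 [412.6 262.9] ((412.7353515625, 263.058837890625), (25.70877456665039, 7.518604278564453), 14.03624439239502) [ 374. -301.  130.]
yellow 177 [375.2 264.6] ((375.35003662109375, 264.54998779296875), (6.957010269165039, 24.981992721557617), 71.56504821777344) [ 375. -185.  130.]
```

View pics/c.png

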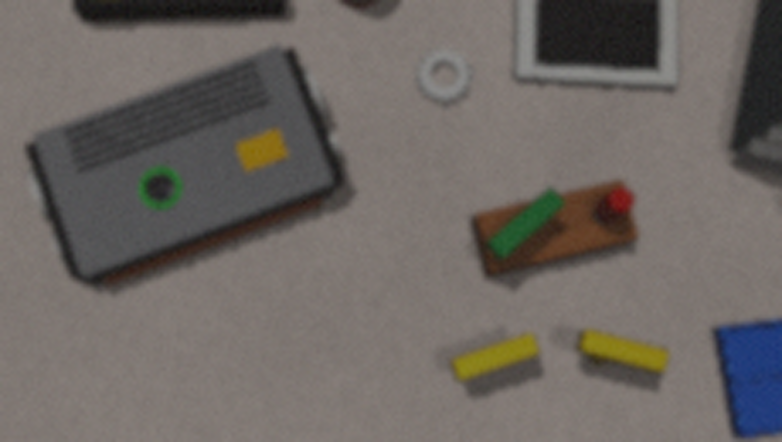

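Emit:
move_arm(moves=[{"gripper": 1, "xyz": [54.1, 63.9, -3], "angular": [0, 0, 0.5]}, {"gripper": 1, "xyz": [54.1, 63.9, -3], "angular": [0, 0, 0.5]}, {"gripper": 1, "xyz": [54.1, 63.9, -3], "angular": [0, 0, 0.5]}, {"gripper": 1, "xyz": [54.1, 63.9, -3], "angular": [0, 0, 0.5]}, {"gripper": 1, "xyz": [54.1, 63.9, -3], "angular": [0, 0, 0.5]}, {"gripper": 1, "xyz": [54.1, 63.9, -3], "angular": [0, 0, 0.5]}, {"gripper": 1, "xyz": [54.1, 63.9, -3], "angular": [0, 0, 0.5]}, {"gripper": 1, "xyz": [54.1, 63.9, -3], "angular": [0, 0, 0.5]}, {"gripper": 1, "xyz": [54.1, 63.9, -3], "angular": [0, 0, 0.5]}, {"gripper": 1, "xyz": [54.1, 63.9, -3], "angular": [0, 0, 0.5]}])

```text
clock: 1.35
position: [429.6, -20.3, 253.9]
ee_rot: [0.902, -0.432, 0.0, -0.0]
contact_force: [1.4, 0.7, -0.2]
gripper_width: 85.5
```

Emit:
move_arm(moves=[{"gripper": 1, "xyz": [19.7, 7.6, 0], "angular": [0, 0, 0]}, {"gripper": 1, "xyz": [19.7, 7.6, 0], "angular": [0, 0, 0]}, {"gripper": 1, "xyz": [19.7, 7.6, 0], "angular": [0, 0, 0]}, {"gripper": 1, "xyz": [19.7, 7.6, 0], "angular": [0, 0, 0]}, {"gripper": 1, "xyz": [19.7, 7.6, 0], "angular": [0, 0, 0]}, {"gripper": 1, "xyz": [19.7, 7.6, 0], "angular": [0, 0, 0]}])

```text
clock: 2.1
position: [493.0, -219.1, 253.3]
ee_rot: [0.902, -0.433, -0.001, -0.0]
contact_force: [-0.0, 0.6, -0.8]
gripper_width: 85.4
```

```bash
python3 - <<'E'
from h import *
s=arm.read_state();print(s["clock"],s["position"].round(1),s["joints"].round(3),s["ee_rot"].round(4))
C=arm.get_calibration("wrist");im,d=arm.get_image("wrist");print(C["camera_matrix"],(-C["R"].T@C["t"]).round(1))
cv2.imwrite("pics/w1.png",im);np.save("pics/w1.npy",d)
for a,c,r,m in blob(im,(45,90,40),(85,255,255))[1]:
    dm=d[m&(d>0)]
    print(a,c,r,np.median(dm) if len(dm) else 0,atz("wrist",*c,150,C).round(1))
    b=cv2.boxPoints(r);P=[atz("wrist",*q,150,C)[:2] for q in b];print(np.round(P,1).tolist(),cv2.minAreaRect(np.float32(P)))
E
```

```text
2.1 [ 493.  -219.1  253.3] [-0.118  0.224 -0.166 -0.    -1.182  0.794] [ 9.016e-01 -4.326e-01 -5.000e-04 -0.000e+00]
[[309.70691629   0.         321.96767194]
 [  0.         309.70691629 201.84457249]
 [  0.           0.           1.        ]] [ 539.6 -276.   394.9]
2246 [323.9 193.2] ((324.32330322265625, 194.04302978515625), (26.162181854248047, 92.16939544677734), 1.060911774635315) 255.06091 [ 496.4 -225.2  150. ]
[[479.3, -185.4], [527.1, -248.4], [510.7, -261.2], [461.4, -199.2]] ((494.45245361328125, -223.68896484375), (22.594329833984375, 79.22039794921875), 37.5504150390625)
146 [636.7 285.9] ((636.0, 286.0), (30.0, 6.0), 90.0) 1202.4685 [  13.2 -423.6  150. ]
[[61.1, -426.0], [41.5, -437.7], [-38.4, -418.7], [-14.2, -406.3]] ((11.563865661621094, -421.5072326660156), (17.631851196289062, 98.46641540527344), 76.60932922363281)
```

View pics/w1.png

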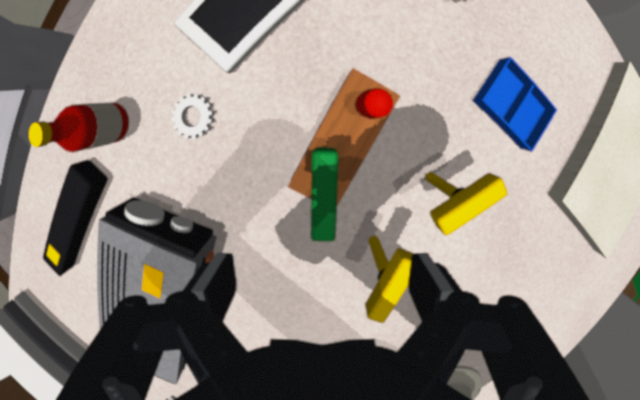

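The wrist view shows the bar at (324,194), aligned with the tool's x axis and clear of the fingers' path. The screwdriver is at (375,102). I'll descend.

Emit:
move_arm(moves=[{"gripper": 1, "xyz": [0.2, 0.13, 5], "angular": [0, 0, 0.02]}, {"gripper": 1, "xyz": [0.2, 0.13, 9], "angular": [0, 0, 0.02]}, {"gripper": 1, "xyz": [0.2, 0.13, 12], "angular": [0, 0, 0.02]}, {"gripper": 1, "xyz": [0.2, 0.13, 13.6], "angular": [0, 0, 0.02]}, {"gripper": 1, "xyz": [0.2, 0.13, 13.6], "angular": [0, 0, 0.02]}])

```text
clock: 2.78
position: [493.0, -220.7, 116.9]
ee_rot: [0.898, -0.441, -0.001, 0.0]
contact_force: [-0.1, -0.5, 0.0]
gripper_width: 85.2
```

```bash
python3 - <<'E'
from h import *
s=arm.read_state();print(s["clock"],s["position"].round(1),s["ee_rot"].round(4),arm.grasp_offset)
C=arm.get_calibration("wrist");im,d=arm.get_image("wrist");cv2.imwrite("pics/w2.png",im)
E
```

```text
2.775 [ 493.  -220.7  116.9] [ 8.976e-01 -4.408e-01 -1.300e-03  4.000e-04] 18.700000000000003
```

View pics/w2.png

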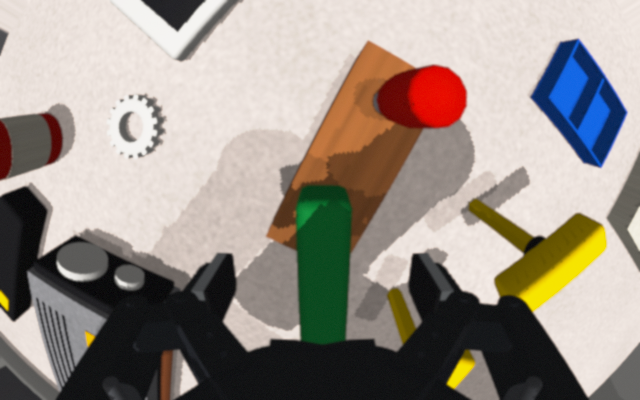

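The bar at column 324 is centred between the fingers (225 and 425). I'll close the gripper and lift.

Emit:
move_arm(moves=[{"gripper": -1, "xyz": [0, 0, 0], "angular": [0, 0, 0]}, {"gripper": -1, "xyz": [0, 0, 0], "angular": [0, 0, 0]}, {"gripper": -1, "xyz": [0, 0, 0], "angular": [0, 0, 0]}, {"gripper": -1, "xyz": [0, 0, 0], "angular": [0, 0, 0]}, {"gripper": -1, "xyz": [0, 0, 0], "angular": [0, 0, 0]}, {"gripper": -1, "xyz": [0, 0, 0], "angular": [0, 0, 0]}])

```text
clock: 3.58
position: [494.1, -222.2, 118.2]
ee_rot: [0.897, -0.442, 0.0, 0.0]
contact_force: [-1.4, 0.5, 4.6]
gripper_width: 21.1
```

Emit:
move_arm(moves=[{"gripper": -1, "xyz": [0, 0, -2], "angular": [0, 0, 0]}, {"gripper": -1, "xyz": [0, 0, -4], "angular": [0, 0, 0]}, {"gripper": -1, "xyz": [0, 0, -7], "angular": [0, 0, 0]}, {"gripper": -1, "xyz": [0, 0, -11], "angular": [0, 0, 0]}, {"gripper": -1, "xyz": [0, 0, -12], "angular": [0, 0, 0]}, {"gripper": -1, "xyz": [0, 0, -12], "angular": [0, 0, 0]}])

```text
clock: 4.32
position: [493.3, -221.6, 236.7]
ee_rot: [0.897, -0.442, -0.001, -0.0]
contact_force: [0.4, 0.3, -2.8]
gripper_width: 21.1
```

```bash
python3 - <<'E'
from h import *
s=arm.read_state();print({k:(np.round(v,3)) for k,v in s.items()})
im,d=arm.get_image("top")
im2,d2=arm.get_image("side");cv2.imwrite("pics/s3.png",im2[150:300,220:440]);cv2.imwrite("pics/t3.png",im)
for n,I in(("top",im),("side",im2)):
  for a,c,r,m in blob(I,(45,90,40),(85,255,255))[1]: print(n,a,c,r)
# bore ring fit, subpixel, from first image
i0=cv2.imread("pics/top0.png").astype(int);g=i0[:,:,1]-np.maximum(i0[:,:,0],i0[:,:,2]);w=np.clip(g[203:228,263:291]-8,0,None)
y,x=np.mgrid[203:228,263:291];print("bore",atz("top",(w*x).sum()/w.sum(),(w*y).sum()/w.sum(),85))
E
```

```text
{'clock': np.float64(4.325), 'joints': array([-1.230e-01,  2.380e-01, -1.900e-01, -1.000e-03, -1.144e+00,
        7.790e-01]), 'joint_vel': array([ 0.   ,  0.023, -0.033, -0.007,  0.003,  0.   ]), 'joint_efforts': array([-7.0000e-03, -3.3631e+01,  2.0158e+01,  4.6420e+00, -1.6000e-02,
        0.0000e+00]), 'position': array([ 493.261, -221.568,  236.744]), 'ee_rot': array([ 0.897, -0.442, -0.001, -0.   ]), 'contact_force': array([ 0.386,  0.281, -2.809]), 'wrist_torque': array([0.001, 0.028, 0.037]), 'gripper_width': np.float64(21.057)}
top 74 [276.5 214.8] ((276.60003662109375, 214.80003356933594), (11.62755298614502, 11.627553939819336), 26.56505012512207)
top 49 [383.6 225.6] ((383.75006103515625, 225.25003051757812), (5.656853675842285, 7.77817440032959), 45.0)
side 124 [341.  196.2] ((341.0, 196.0), (12.0, 10.0), 90.0)
side 89 [359.6 197. ] ((359.5, 197.0), (8.0, 9.0), 90.0)
side 42 [284.3 199.5] ((284.0, 199.5), (5.0, 10.0), 90.0)
bore [557.00126719 121.34994346  85.        ]
```

Emit:
move_arm(moves=[{"gripper": -1, "xyz": [-30.6, -26, -2], "angular": [0, 0, 0]}, {"gripper": -1, "xyz": [-30.6, -26, -2], "angular": [0, 0, 0]}, {"gripper": -1, "xyz": [-30.6, -26, -2], "angular": [0, 0, 0]}, {"gripper": -1, "xyz": [-30.6, -26, -2], "angular": [0, 0, 0]}, {"gripper": -1, "xyz": [-30.6, -26, -2], "angular": [0, 0, 0]}, {"gripper": -1, "xyz": [-30.6, -26, -2], "angular": [0, 0, 0]}, {"gripper": -1, "xyz": [-30.6, -26, -2], "angular": [0, 0, 0]}, {"gripper": -1, "xyz": [-30.6, -26, -2], "angular": [0, 0, 0]}, {"gripper": -1, "xyz": [-30.6, -26, -2], "angular": [0, 0, 0]}])

```text
clock: 5.55
position: [512.5, 178.4, 256.2]
ee_rot: [0.897, -0.442, -0.001, 0.001]
contact_force: [-0.3, -0.3, -1.7]
gripper_width: 21.3
```

```bash
python3 - <<'E'
from h import *
s=arm.read_state();print(s["clock"],s["position"].round(1),s["joints"].round(3),s["ee_rot"].round(4),s["joint_vel"].round(3))
C=arm.get_calibration("wrist");im,d=arm.get_image("wrist");cv2.imwrite("pics/w4.png",im)
import pickle;pickle.dump((s,C,d),open("pics/w4.pkl","wb"))
for a,c,r,m in blob(im,(45,90,40),(85,255,255))[1]:
    print(a,c,r,atz("wrist",*c,85,C).round(1))
cv2.imwrite("pics/w4c.png",cv2.resize(im[60:400,170:490],None,fx=1.75,fy=1.75,interpolation=2))
E
```

```text
5.55 [512.5 178.4 256.2] [ 0.634  0.229 -0.152 -0.    -1.193  0.022] [ 0.8971 -0.4417 -0.0009  0.0014] [-0.018 -0.011  0.003  0.004  0.002 -0.002]
621 [323.2 113.6] ((323.2307434082031, 113.65385437011719), (41.047813415527344, 40.77046585083008), 33.6900634765625) [554.5 121.4  85. ]
7608 [321.9 264.4] ((322.12677001953125, 266.83746337890625), (156.2887420654297, 54.00919723510742), 88.85424041748047) [454. 254.  85.]
137 [572.6 357. ] ((572.7758178710938, 354.31036376953125), (9.470462799072266, 27.854305267333984), 21.801410675048828) [-100.6  146.    85. ]
71 [598.7 396.9] ((599.0588989257812, 397.2647705078125), (20.130456924438477, 5.820855140686035), 14.03624439239502) [-475.9  174.6   85. ]
```

View pics/w4c.png

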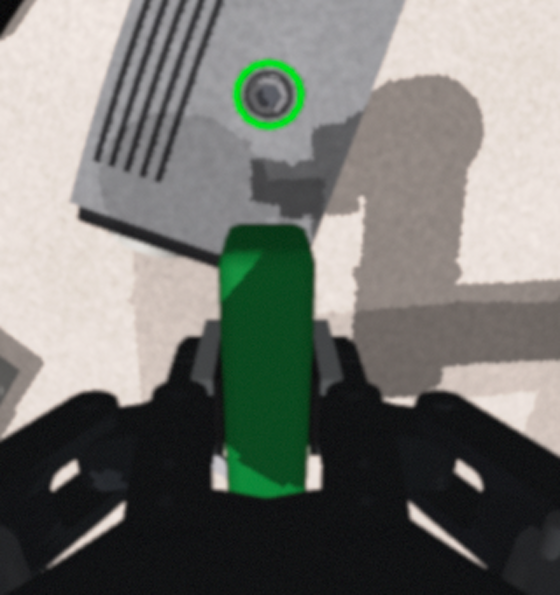

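```bash
python3 - <<'E'
from h import *
import pickle
s,C,d=pickle.load(open("pics/w4.pkl","rb"))
im=cv2.imread("pics/w4.png")
from scipy.spatial.transform import Rotation as Ro
R=Ro.from_quat(s["ee_rot"]).as_matrix();T=s["position"]
def tool(p): return (R.T@(p-T)).round(1)
print("cam in tool",tool(-C["R"].T@C["t"]),"opt axis",(R.T@C["R"][2]).round(3))
print("bore tool",tool(atz("wrist",323.2,113.6,85,C)))
for z in(284,288,292): print(z,"end",tool(atz("wrist",322.5,204.6,z,C)))
print("end face bottom edge",tool(atz("wrist",322.5,60+226/1.75,258,C)))
for v in(193,198,202,207,215,230): print(v,d[v,322])
# yaw of bar: edges
g=blob(im,(45,90,40),(85,255,255))[1]
m=max(g,key=lambda q:q[0])[3]
for v in range(210,320,20):
  u=np.where(m[v,270:380])[0]+270
  print(v,u.min(),u.max(),tool(atz("wrist",u.min(),v,288,C))[:2],tool(atz("wrist",u.max(),v,288,C))[:2])
cv2.imwrite("pics/hex.png",cv2.resize(cv2.convertScaleAbs(im[90:138,299:347],alpha=1.5),None,fx=12,fy=12,interpolation=2))
E
```

```text
cam in tool [  73.4   -0.6 -141.7] opt axis [-0.289  0.001  0.957]
bore tool [ 70.9   0.9 171.2]
284 end [ 37.9  -0.3 -27.8]
288 end [ 39.2  -0.3 -31.8]
292 end [ 40.4  -0.3 -35.8]
end face bottom edge [37.4 -0.2 -1.8]
193 131.46686
198 124.77844
202 117.53831
207 117.21373
215 117.86231
230 119.14699
210 294 348 [ 37.1 -11. ] [37.   9.3]
230 296 347 [ 29.  -10.4] [29.   9.1]
250 296 348 [ 20.5 -10.7] [20.4  9.8]
270 297 347 [ 11.4 -10.6] [11.4  9.7]
290 298 346 [  1.7 -10.5] [1.7 9.6]
310 299 345 [ -8.9 -10.5] [-8.9  9.6]
```

View pics/hex.png

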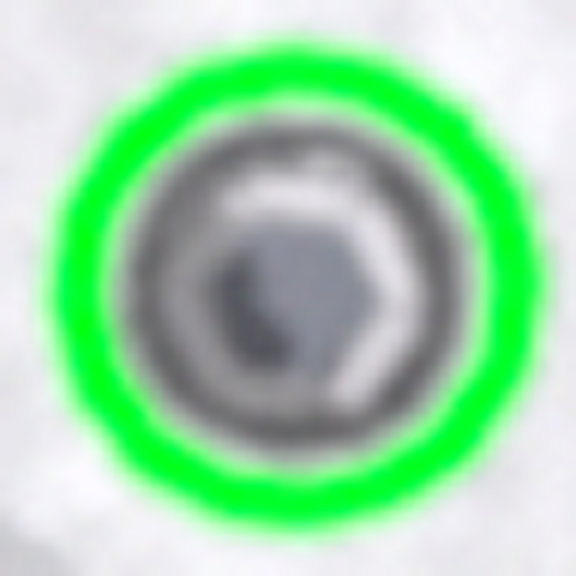

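The hexagon shows clearly. Its flats face roughly image-up, turned about 4° clockwise, so the key needs about -26° about tool z. I'll move over the bore with that turn.

Emit:
move_arm(moves=[{"gripper": -1, "xyz": [3, 0, 0], "angular": [0, 0, -0.15]}, {"gripper": -1, "xyz": [7.23, 0.05, 0], "angular": [0, 0, -0.3]}, {"gripper": -1, "xyz": [7.23, 0.05, 0], "angular": [0, 0, -0.45]}, {"gripper": -1, "xyz": [7.23, 0.05, 2], "angular": [0, 0, -0.45]}, {"gripper": -1, "xyz": [7.23, 0.05, 4], "angular": [0, 0, -0.45]}, {"gripper": -1, "xyz": [7.23, 0.05, 5], "angular": [0, 0, -0.45]}, {"gripper": -1, "xyz": [7.23, 0.05, 5], "angular": [0, 0, -0.45]}])

```text
clock: 6.48
position: [556.5, 120.6, 207.1]
ee_rot: [0.973, -0.231, -0.001, 0.001]
contact_force: [-0.3, -0.2, -1.6]
gripper_width: 21.3
```

```bash
python3 - <<'E'
from h import *
s=arm.read_state();print({k:np.round(v,3) for k,v in s.items()})
im,d=arm.get_image("side");t,_=arm.get_image("top")
a=cv2.resize(im[160:240,250:350],(480,384),interpolation=2);b=cv2.resize(t[180:250,235:320],(320,264),interpolation=2)
o=np.zeros((384,800,3),np.uint8);o[:,:480]=a;o[:264,480:]=b;cv2.imwrite("pics/st5.png",cv2.convertScaleAbs(o,alpha=1.3))
E
```

```text
{'clock': np.float64(6.475), 'joints': array([ 0.498,  0.31 , -0.167,  0.   , -1.095,  0.607]), 'joint_vel': array([ 0.007, -0.015,  0.033,  0.012, -0.006,  0.   ]), 'joint_efforts': array([-6.4000e-02, -3.5351e+01,  1.8502e+01,  4.2340e+00,  2.3000e-02,
        1.0000e-03]), 'position': array([556.541, 120.611, 207.129]), 'ee_rot': array([ 0.973, -0.231, -0.001,  0.001]), 'contact_force': array([-0.266, -0.23 , -1.566]), 'wrist_torque': array([-0.065,  0.001, -0.001]), 'gripper_width': np.float64(21.347)}
```

View pics/st5.png

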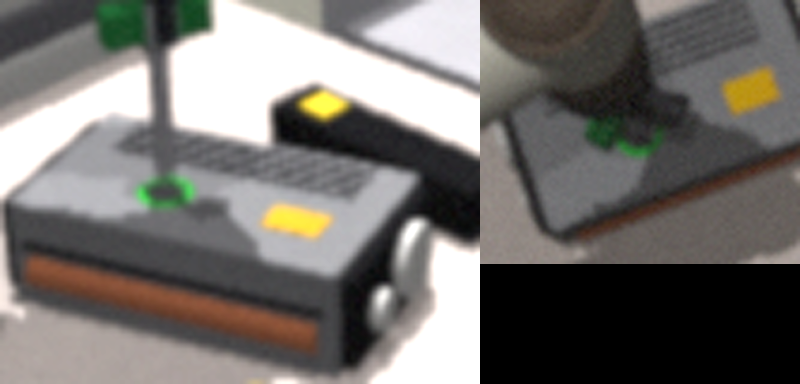

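The shaft is over the ring (side crop, shaft at 163, ring at 165). I'll descend into the bore in steps.

Emit:
move_arm(moves=[{"gripper": -1, "xyz": [0, 0, 1.5], "angular": [0, 0, 0]}, {"gripper": -1, "xyz": [0, 0, 3], "angular": [0, 0, 0]}, {"gripper": -1, "xyz": [0, 0, 4], "angular": [0, 0, 0]}, {"gripper": -1, "xyz": [0, 0, 4.6], "angular": [0, 0, 0]}, {"gripper": -1, "xyz": [0, 0, 4.6], "angular": [0, 0, 0]}])

```text
clock: 7.2
position: [556.7, 121.5, 161.1]
ee_rot: [0.973, -0.23, -0.0, 0.0]
contact_force: [0.2, 0.7, -2.0]
gripper_width: 21.2
```

Emit:
move_arm(moves=[{"gripper": -1, "xyz": [0, 0, 0.2], "angular": [0, 0, 0]}, {"gripper": -1, "xyz": [0, 0, 0.2], "angular": [0, 0, 0]}, {"gripper": -1, "xyz": [0, 0, 0.4], "angular": [0, 0, 0]}, {"gripper": -1, "xyz": [0, 0, 0.4], "angular": [0, 0, 0]}])

```text
clock: 7.7
position: [556.8, 121.5, 157.6]
ee_rot: [0.973, -0.23, -0.0, 0.0]
contact_force: [-0.1, 0.2, -2.3]
gripper_width: 21.1
```

Emit:
move_arm(moves=[{"gripper": -1, "xyz": [0, 0, 0.2], "angular": [0, 0, 0]}, {"gripper": -1, "xyz": [0, 0, 0.2], "angular": [0, 0, 0]}, {"gripper": -1, "xyz": [0, 0, 0.35], "angular": [0, 0, 0]}, {"gripper": -1, "xyz": [0, 0, 0.35], "angular": [0, 0, 0]}])

```text
clock: 8.2
position: [556.7, 121.5, 154.1]
ee_rot: [0.973, -0.23, -0.0, 0.0]
contact_force: [-0.9, -0.0, -2.3]
gripper_width: 21.5
```

Emit:
move_arm(moves=[{"gripper": -1, "xyz": [0, 0, 0.1], "angular": [0, 0, 0]}, {"gripper": -1, "xyz": [0, 0, 0.15], "angular": [0, 0, 0]}, {"gripper": -1, "xyz": [0, 0, 0.15], "angular": [0, 0, 0]}])

```text
clock: 8.57
position: [556.8, 121.5, 153.1]
ee_rot: [0.973, -0.23, 0.0, 0.0]
contact_force: [-1.5, -0.3, 1.3]
gripper_width: 21.5
```

Contact at TCP z of about 153, which fits a key out of line. I'll press slightly more and sweep.

Emit:
move_arm(moves=[{"gripper": -1, "xyz": [0, 0, 0.1], "angular": [0, 0, 0]}, {"gripper": -1, "xyz": [0, 0, 0.1], "angular": [0, 0, 0]}])

```text
clock: 8.82
position: [556.8, 121.5, 152.0]
ee_rot: [0.973, -0.23, 0.0, 0.0]
contact_force: [-1.9, -0.5, 3.3]
gripper_width: 21.3
```

Emit:
move_arm(moves=[{"gripper": -1, "xyz": [0, 0, 0.1], "angular": [0, 0, 0.04]}, {"gripper": -1, "xyz": [0, 0, 0.1], "angular": [0, 0, 0.08]}, {"gripper": -1, "xyz": [0, 0, 0.1], "angular": [0, 0, 0.12]}, {"gripper": -1, "xyz": [0, 0, 0.1], "angular": [0, 0, 0.12]}])

```text
clock: 9.32
position: [556.6, 121.7, 150.9]
ee_rot: [0.958, -0.288, -0.0, -0.0]
contact_force: [-2.8, 0.5, 3.3]
gripper_width: 21.1
```

Emit:
move_arm(moves=[{"gripper": -1, "xyz": [-0.12, 0.08, 0], "angular": [0, 0, 0]}, {"gripper": -1, "xyz": [-0.12, 0.08, 0], "angular": [0, 0, 0]}])

```text
clock: 9.57
position: [555.4, 121.5, 150.6]
ee_rot: [0.958, -0.288, 0.0, -0.0]
contact_force: [-2.8, 0.5, 2.4]
gripper_width: 21.3
```

Emit:
move_arm(moves=[{"gripper": -1, "xyz": [0, 0, 0], "angular": [0, 0, 0.04]}, {"gripper": -1, "xyz": [0, 0, 0], "angular": [0, 0, 0.08]}, {"gripper": -1, "xyz": [0, 0, 0], "angular": [0, 0, 0.1]}, {"gripper": -1, "xyz": [0, 0, 0], "angular": [0, 0, 0.1]}])

```text
clock: 10.07
position: [555.2, 121.4, 150.4]
ee_rot: [0.942, -0.336, -0.0, 0.0]
contact_force: [-2.5, 0.2, 1.4]
gripper_width: 21.2
```

```bash
python3 - <<'E'
from h import *
for i in range(3):
  s=arm.read_state();print(s["clock"],s["position"].round(2),s["contact_force"].round(2),s["wrist_torque"].round(3),s["joints"].round(3))
E
```

```text
10.075 [555.18 121.45 150.37] [-2.53  0.22  1.38] [0.15  0.948 0.081] [ 0.5    0.361 -0.247 -0.    -0.963  0.386]
10.075 [555.18 121.45 150.37] [-2.53  0.22  1.38] [0.15  0.948 0.081] [ 0.5    0.361 -0.247 -0.    -0.963  0.386]
10.075 [555.18 121.45 150.37] [-2.53  0.22  1.38] [0.15  0.948 0.081] [ 0.5    0.361 -0.247 -0.    -0.963  0.386]
```

Emit:
move_arm(moves=[{"gripper": -1, "xyz": [-0.12, 0.095, 0], "angular": [0, 0, 0]}, {"gripper": -1, "xyz": [-0.12, 0.095, 0], "angular": [0, 0, 0]}])

```text
clock: 10.32
position: [554.4, 121.6, 150.8]
ee_rot: [0.942, -0.336, 0.001, -0.0]
contact_force: [-0.1, -0.2, -0.1]
gripper_width: 21.1
```

```bash
python3 - <<'E'
from h import *
s=arm.read_state();print(s["clock"],s["position"].round(2),s["contact_force"].round(2),s["wrist_torque"].round(3),s["joints"].round(3))
im,d=arm.get_image("wrist");t,_=arm.get_image("side")
cv2.imwrite("pics/w6.png",im);cv2.imwrite("pics/s6.png",t)
a=cv2.resize(t[170:240,250:350],(500,350),interpolation=2);b=cv2.resize(im[150:350,240:400],(280,350),interpolation=2)
cv2.imwrite("pics/st6.png",cv2.convertScaleAbs(np.hstack([a,b]),alpha=1.3))
E
```

```text
10.325 [554.43 121.63 150.8 ] [-0.08 -0.17 -0.13] [0.021 0.088 0.067] [ 0.502  0.358 -0.25   0.001 -0.961  0.384]
```

View pics/st6.png

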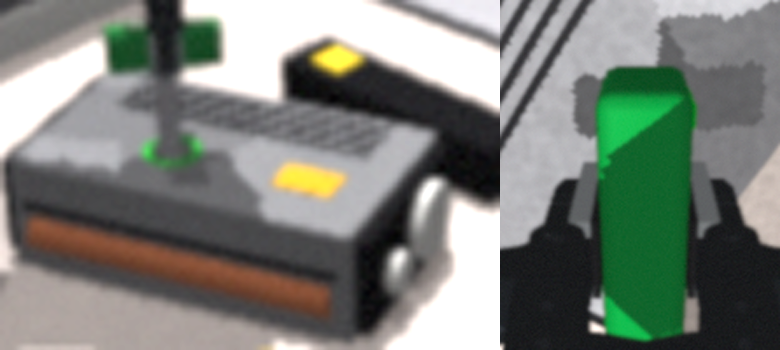

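The key is now centred: lateral force is near 0 and it sits in the countersink at a light load. I'll press 1.5 mm and sweep back through the estimated angle.

Emit:
move_arm(moves=[{"gripper": -1, "xyz": [0, 0, 0.1], "angular": [0, 0, 0]}, {"gripper": -1, "xyz": [0, 0, 0.1], "angular": [0, 0, 0]}])

```text
clock: 10.68
position: [554.2, 121.6, 149.7]
ee_rot: [0.942, -0.336, 0.0, -0.0]
contact_force: [2.0, 0.1, 0.5]
gripper_width: 21.1
```

Emit:
move_arm(moves=[{"gripper": -1, "xyz": [0, 0, 0.05], "angular": [0, 0, -0.04]}, {"gripper": -1, "xyz": [0, 0, 0.05], "angular": [0, 0, -0.08]}, {"gripper": -1, "xyz": [0, 0, 0.05], "angular": [0, 0, -0.12]}, {"gripper": -1, "xyz": [0, 0, 0.05], "angular": [0, 0, -0.12]}])

```text
clock: 11.18
position: [554.1, 121.6, 148.9]
ee_rot: [0.96, -0.279, 0.0, -0.0]
contact_force: [1.8, 0.2, -2.5]
gripper_width: 21.0
```

Emit:
move_arm(moves=[{"gripper": -1, "xyz": [0.03, -0.02, 0.1], "angular": [0, 0, 0]}, {"gripper": -1, "xyz": [0.03, -0.02, 0.15], "angular": [0, 0, 0]}, {"gripper": -1, "xyz": [0.03, -0.02, 0.15], "angular": [0, 0, 0]}])

```text
clock: 11.55
position: [554.2, 121.6, 147.5]
ee_rot: [0.96, -0.279, -0.0, -0.0]
contact_force: [0.9, 0.7, -2.6]
gripper_width: 21.0
```

```bash
python3 - <<'E'
from h import *
s=arm.read_state();print(s["clock"],s["position"].round(2),s["contact_force"].round(2),s["wrist_torque"].round(3),s["joints"].round(3))
E
```

```text
11.55 [554.18 121.6  147.51] [ 0.9   0.66 -2.64] [ 0.055 -0.395  0.03 ] [ 0.501  0.362 -0.254 -0.    -0.955  0.504]
```

No vertical contact at 147.5, so it is sliding in freely. I'll carry on down gently.

Emit:
move_arm(moves=[{"gripper": -1, "xyz": [0, 0, 0.1], "angular": [0, 0, 0]}, {"gripper": -1, "xyz": [0, 0, 0.15], "angular": [0, 0, 0]}, {"gripper": -1, "xyz": [0, 0, 0.15], "angular": [0, 0, 0]}])

```text
clock: 11.92
position: [554.2, 121.6, 146.1]
ee_rot: [0.96, -0.279, -0.0, -0.0]
contact_force: [0.8, 1.1, -1.6]
gripper_width: 21.1
```

Emit:
move_arm(moves=[{"gripper": -1, "xyz": [0, 0, 0.1], "angular": [0, 0, 0]}, {"gripper": -1, "xyz": [0, 0, 0.1], "angular": [0, 0, 0]}])

```text
clock: 12.18
position: [554.2, 121.6, 145.1]
ee_rot: [0.96, -0.279, -0.0, -0.0]
contact_force: [0.3, -0.6, -3.1]
gripper_width: 20.9
```

Emit:
move_arm(moves=[{"gripper": -1, "xyz": [0, 0, 0.1], "angular": [0, 0, 0]}, {"gripper": -1, "xyz": [0, 0, 0.1], "angular": [0, 0, 0]}])

```text
clock: 12.42
position: [554.3, 121.6, 144.3]
ee_rot: [0.96, -0.279, 0.0, 0.0]
contact_force: [0.6, 0.0, -1.1]
gripper_width: 21.1
```

Emit:
move_arm(moves=[{"gripper": -1, "xyz": [0, 0, 0.08], "angular": [0, 0, 0]}, {"gripper": -1, "xyz": [0, 0, 0.08], "angular": [0, 0, 0]}, {"gripper": -1, "xyz": [0, 0, 0.08], "angular": [0, 0, 0]}])

```text
clock: 12.8
position: [554.4, 121.5, 143.7]
ee_rot: [0.96, -0.279, 0.0, -0.0]
contact_force: [-1.3, -0.7, 0.6]
gripper_width: 20.8
```

The key is home on the floor at TCP z of about 144, roughly 8 mm below the countersink rest. Now I'll turn clockwise and watch the torque.

Emit:
move_arm(moves=[{"gripper": -1, "xyz": [0, 0.01, 0], "angular": [0, 0, 0.08]}, {"gripper": -1, "xyz": [0, 0.02, 0], "angular": [0, 0, 0.16]}, {"gripper": -1, "xyz": [0, 0.03, 0], "angular": [0, 0, 0.24]}, {"gripper": -1, "xyz": [-0.01, 0.04, 0], "angular": [0, 0, 0.32]}, {"gripper": -1, "xyz": [-0.01, 0.05, 0], "angular": [0, 0, 0.4]}, {"gripper": -1, "xyz": [-0.01, 0.05, 0], "angular": [0, 0, 0.4]}])

```text
clock: 13.55
position: [554.2, 121.3, 143.7]
ee_rot: [0.886, -0.463, 0.0, -0.0]
contact_force: [0.7, -0.8, 0.5]
gripper_width: 21.4
```

```bash
cat > st.py <<'E'
from h import *
s=arm.read_state();q=s["ee_rot"];print(s["clock"],s["position"].round(2),"yaw",round(2*np.arctan2(q[1],q[0]),4),s["contact_force"].round(2),s["wrist_torque"].round(3),s["joints"].round(3))
E
python3 st.py
```

```text
13.55 [554.15 121.28 143.69] yaw -0.9636 [ 0.69 -0.76  0.46] [ 0.06  -0.055  0.068] [ 0.501  0.366 -0.259  0.    -0.945  0.106]
```

Emit:
move_arm(moves=[{"gripper": -1, "xyz": [0, 0.01, 0], "angular": [0, 0, 0.06]}, {"gripper": -1, "xyz": [0, 0.01, 0], "angular": [0, 0, 0.12]}, {"gripper": -1, "xyz": [0, 0.02, 0], "angular": [0, 0, 0.16]}, {"gripper": -1, "xyz": [0, 0.02, 0], "angular": [0, 0, 0.16]}])

```text
clock: 14.05
position: [554.1, 121.2, 143.7]
ee_rot: [0.846, -0.532, 0.0, -0.0]
contact_force: [0.6, 0.2, 1.1]
gripper_width: 20.9
```

```bash
python3 st.py
```

```text
14.05 [554.05 121.19 143.67] yaw -1.1231 [0.58 0.17 1.13] [ 0.079 -0.214  0.065] [ 0.501  0.365 -0.26   0.    -0.945 -0.053]
```

Emit:
move_arm(moves=[{"gripper": -1, "xyz": [0, 0, 0], "angular": [0, 0, 0.03]}, {"gripper": -1, "xyz": [0, 0, 0], "angular": [0, 0, 0.06]}, {"gripper": -1, "xyz": [0, 0, 0], "angular": [0, 0, 0.06]}])

```text
clock: 14.42
position: [554.0, 121.2, 143.5]
ee_rot: [0.83, -0.558, 0.0, -0.0]
contact_force: [0.6, -0.2, 2.2]
gripper_width: 21.0
```

```bash
python3 st.py
```

```text
14.425 [553.99 121.18 143.55] yaw -1.1848 [ 0.56 -0.16  2.24] [ 0.048 -0.334  0.07 ] [ 0.501  0.366 -0.26   0.    -0.945 -0.115]
```

Emit:
move_arm(moves=[{"gripper": -1, "xyz": [-0.02, 0.01, -0.03], "angular": [0, 0, 0.03]}, {"gripper": -1, "xyz": [-0.02, 0.01, -0.03], "angular": [0, 0, 0.06]}, {"gripper": -1, "xyz": [-0.02, 0.01, -0.03], "angular": [0, 0, 0.06]}])

```text
clock: 14.8
position: [553.8, 121.3, 143.7]
ee_rot: [0.812, -0.583, 0.0, -0.0]
contact_force: [1.5, -0.8, 2.4]
gripper_width: 21.4
```

```bash
python3 st.py
```

```text
14.8 [553.81 121.26 143.75] yaw -1.2451 [ 1.51 -0.82  2.4 ] [-0.071 -0.698  0.093] [ 0.501  0.365 -0.26   0.    -0.945 -0.176]
```

Emit:
move_arm(moves=[{"gripper": -1, "xyz": [0, 0, 0], "angular": [0, 0, 0.03]}, {"gripper": -1, "xyz": [0, 0, 0], "angular": [0, 0, 0.05]}, {"gripper": -1, "xyz": [0, 0, 0], "angular": [0, 0, 0.05]}])

```text
clock: 15.18
position: [553.8, 121.2, 143.8]
ee_rot: [0.798, -0.603, 0.0, -0.0]
contact_force: [1.5, -0.4, 2.2]
gripper_width: 21.2
```

```bash
python3 st.py
```

```text
15.175 [553.76 121.25 143.77] yaw -1.295 [ 1.5  -0.39  2.23] [-0.159 -0.788  0.095] [ 0.501  0.365 -0.26   0.    -0.945 -0.226]
```

Emit:
move_arm(moves=[{"gripper": -1, "xyz": [0.01, -0.04, -0.04], "angular": [0, 0, 0.03]}, {"gripper": -1, "xyz": [0.01, -0.04, -0.04], "angular": [0, 0, 0.05]}, {"gripper": -1, "xyz": [0.01, -0.04, -0.04], "angular": [0, 0, 0.05]}])

```text
clock: 15.55
position: [553.8, 121.2, 144.0]
ee_rot: [0.782, -0.623, -0.0, 0.0]
contact_force: [1.4, -0.4, 0.7]
gripper_width: 21.1
```

```bash
python3 st.py
```

```text
15.55 [553.83 121.22 143.97] yaw -1.3451 [ 1.35 -0.35  0.73] [ 0.001 -0.638  0.093] [ 0.501  0.365 -0.259 -0.    -0.947 -0.275]
```

Emit:
move_arm(moves=[{"gripper": -1, "xyz": [0, 0, 0], "angular": [0, 0, 0.03]}, {"gripper": -1, "xyz": [0, 0, 0], "angular": [0, 0, 0.05]}, {"gripper": -1, "xyz": [0, 0, 0], "angular": [0, 0, 0.05]}])

```text
clock: 15.92
position: [553.8, 121.2, 144.0]
ee_rot: [0.766, -0.642, -0.0, 0.0]
contact_force: [1.0, -0.4, 1.5]
gripper_width: 21.1
```

```bash
python3 st.py
```

```text
15.925 [553.84 121.18 144.03] yaw -1.3951 [ 1.01 -0.36  1.49] [-0.058 -0.564  0.099] [ 0.501  0.365 -0.259 -0.    -0.947 -0.325]
```

Emit:
move_arm(moves=[{"gripper": -1, "xyz": [0, -0.02, 0], "angular": [0, 0, 0.02]}, {"gripper": -1, "xyz": [0, -0.02, 0], "angular": [0, 0, 0.04]}, {"gripper": -1, "xyz": [0, -0.02, 0], "angular": [0, 0, 0.04]}])

```text
clock: 16.3
position: [553.9, 121.2, 144.0]
ee_rot: [0.753, -0.657, -0.0, 0.0]
contact_force: [0.4, 0.4, 0.5]
gripper_width: 21.3
```

```bash
python3 st.py
```

```text
16.3 [553.91 121.19 143.98] yaw -1.435 [0.4  0.42 0.51] [-0.089 -0.308  0.163] [ 0.501  0.366 -0.258 -0.    -0.947 -0.365]
```

Emit:
move_arm(moves=[{"gripper": -1, "xyz": [0, 0, 0], "angular": [0, 0, 0.02]}, {"gripper": -1, "xyz": [0, 0, 0], "angular": [0, 0, 0.03]}, {"gripper": -1, "xyz": [0, 0, 0], "angular": [0, 0, 0.03]}])

```text
clock: 16.68
position: [553.9, 121.2, 144.0]
ee_rot: [0.744, -0.669, -0.0, 0.0]
contact_force: [0.8, -0.2, 0.6]
gripper_width: 21.5
```

```bash
python3 st.py
```

```text
16.675 [553.94 121.2  143.98] yaw -1.4648 [ 0.76 -0.16  0.61] [-0.105 -0.133  0.284] [ 0.501  0.366 -0.258 -0.    -0.947 -0.395]
```

The torque has risen to 0.28, so the screw is at its stop. I'll unload the twist and open.

Emit:
move_arm(moves=[{"gripper": -1, "xyz": [0, 0, 0], "angular": [0, 0, -0.04]}, {"gripper": -1, "xyz": [0, 0, 0], "angular": [0, 0, -0.04]}])

```text
clock: 16.92
position: [554.0, 121.2, 144.0]
ee_rot: [0.756, -0.654, -0.0, 0.0]
contact_force: [-0.1, -0.8, 1.7]
gripper_width: 21.2
```

```bash
python3 st.py
```

```text
16.925 [553.95 121.17 144.  ] yaw -1.4259 [-0.09 -0.84  1.67] [-0.126 -0.14   0.01 ] [ 0.501  0.366 -0.258 -0.    -0.947 -0.356]
```

Emit:
move_arm(moves=[{"gripper": 1, "xyz": [0, 0, 0], "angular": [0, 0, 0]}, {"gripper": 1, "xyz": [0, 0, 0], "angular": [0, 0, 0]}, {"gripper": 1, "xyz": [0, 0, 0], "angular": [0, 0, 0]}, {"gripper": 1, "xyz": [0, 0, 0], "angular": [0, 0, 0]}, {"gripper": 1, "xyz": [0, 0, 0], "angular": [0, 0, 0]}, {"gripper": 1, "xyz": [0, 0, 0], "angular": [0, 0, 0]}])

```text
clock: 17.68
position: [554.2, 121.3, 144.1]
ee_rot: [0.757, -0.654, 0.0, 0.0]
contact_force: [0.7, -0.8, -0.2]
gripper_width: 85.2
```

```bash
python3 st.py; python3 - <<'E'
from h import *
C=arm.get_calibration("wrist");im,d=arm.get_image("wrist");t,_=arm.get_image("side");cv2.imwrite("pics/w7.png",im);cv2.imwrite("pics/s7.png",t)
a=cv2.resize(t[150:240,250:350],(444,400),interpolation=2)
cv2.imwrite("pics/st7.png",cv2.convertScaleAbs(np.hstack([a,im[:,140:496]]),alpha=1.3))
E
```

```text
17.675 [554.17 121.28 144.09] yaw -1.4248 [ 0.69 -0.78 -0.15] [ 0.009  0.001 -0.046] [ 0.501  0.366 -0.258  0.    -0.947 -0.355]
```

View pics/st7.png

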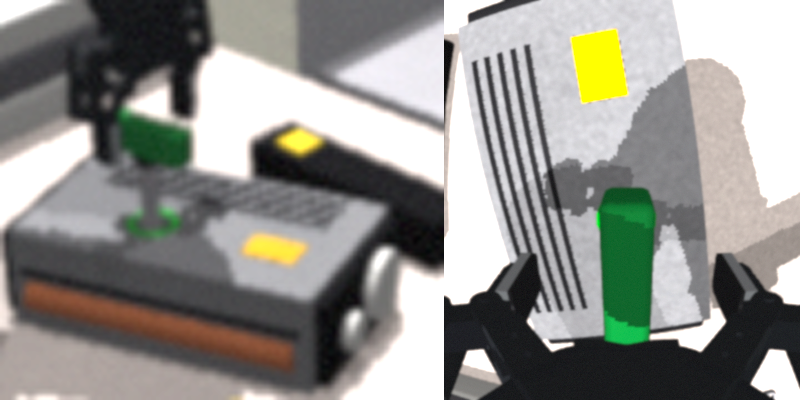

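Emit:
move_arm(moves=[{"gripper": 1, "xyz": [0, 0, -2], "angular": [0, 0, 0]}, {"gripper": 1, "xyz": [0, 0, -5], "angular": [0, 0, 0]}, {"gripper": 1, "xyz": [0, 0, -9], "angular": [0, 0, 0]}, {"gripper": 1, "xyz": [0, 0, -13], "angular": [0, 0, 0]}, {"gripper": 1, "xyz": [0, 0, -13], "angular": [0, 0, 0]}, {"gripper": 1, "xyz": [0, 0, -13], "angular": [0, 0, 0]}])

```text
clock: 18.52
position: [553.7, 121.2, 273.5]
ee_rot: [0.757, -0.654, -0.0, 0.0]
contact_force: [-0.0, 0.3, -2.1]
gripper_width: 85.5
```

```bash
python3 st.py; python3 - <<'E'
from h import *
C=arm.get_calibration("wrist");im,d=arm.get_image("wrist");t,_=arm.get_image("side");cv2.imwrite("pics/w8.png",im)
for a,c,r,m in blob(im,(45,90,40),(85,255,255))[1][:3]:
    P=[atz("wrist",*q,176,C)[:2] for q in cv2.boxPoints(r)];print(a,c,cv2.minAreaRect(np.float32(P)))
    ys,xs=np.where(m&(d>0)); K=C["camera_matrix"]
    r_=np.hypot((xs-K[0,2])/K[0,0],(ys-K[1,2])/K[1,1]);ph=np.arctan2(ys-K[1,2],xs-K[0,2]);D=d[ys,xs]
    p=np.c_[D*np.tan(r_)*np.cos(ph),D*np.tan(r_)*np.sin(ph),D]-C["t"];p=p@C["R"]
    print("z pct",np.percentile(p[:,2],[5,50,95]).round(1))
    top=p[p[:,2]>np.percentile(p[:,2],50)-2.5]; A=np.linalg.lstsq(np.c_[top[:,:2],np.ones(len(top))],top[:,2],rcond=None)[0];print("slope",A[:2].round(3),top.mean(0).round(1))
a=cv2.resize(t[150:240,250:350],(444,400),interpolation=2)
cv2.imwrite("pics/st8.png",cv2.convertScaleAbs(np.hstack([a,im[:,140:496]]),alpha=1.3))
E
```

```text
18.525 [553.67 121.23 273.52] yaw -1.425 [-0.03  0.31 -2.11] [-0.062 -0.009  0.021] [ 5.010e-01  2.590e-01 -6.800e-02 -1.000e-03 -1.245e+00 -3.550e-01]
2625 [321.6 196.7] ((554.4227294921875, 119.64529418945312), (31.448423385620117, 79.63311767578125), 8.337767601013184)
z pct [ 86.4 174.7 176. ]
slope [0.006 0.002] [554.3 119.6 174.8]
```

View pics/st8.png

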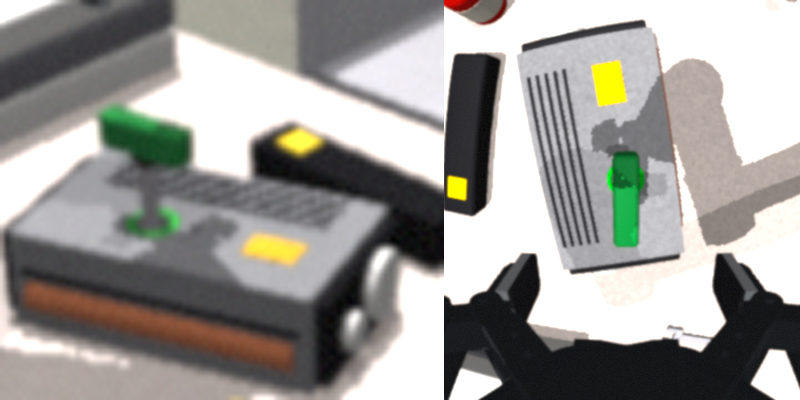

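The key stands upright. The top of its bar is at 174.8 mm, where 176 is expected fully home, and its slope is near 0. The arm is clear, so I'll hand in.

```bash
python3 -c "
from bench import arm
print(arm.job_done())"; python3 st.py
```

```text
the job is handed in; nothing more can be done
None
the job is handed in; nothing more can be done
```

I took the green key from the block, fitted it into the screw in the green-ringed bore and turned it clockwise to the stop. I then let go, backed off and handed the job in. The clock stood at about 18.5 s of the 58 s allowed, and no verdict came back.

- **Fit:** The key first caught off centre. I moved it about 2.5 mm in -x and swept it, and it dropped about 7 mm further to the socket floor. The screw felt at most about 6 N net.
- **Tightening:** I turned the key 0.90 rad from the seated position. Torque held at about 0.07–0.10 N m, then climbed to 0.28 N m over the last 0.07 rad, so I took that as the stop. That is slightly over the 0.25 N m slip figure. The screw's angle itself could not be read.
- **Final check:** The key stands free and the gripper is 130 mm above its release position. The top of its bar measured 174.8 mm against 176 mm expected fully home, with a slope under 0.01. The screwdriver and the other things were not touched as far as I could tell, but I did not re-measure where they are.
- **Disagreements:** The top and wrist cameras placed the bore 2.5 mm apart in x, and contact showed the wrist camera was nearer. After backing off, the force reading still showed -2.1 N in z with an empty hand. I put that down to sensor noise and did not check it further.

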